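# Start the forge blower at its guarded switch

## Task

Start the forge blower: lift the red guard of its switch and tip it back with a fingertip, flip the toggle beneath over to on (away from the robot, towards the guard's hinge) while the guard is up, then tip the guard forward from behind and let it drop shut with the switch left on. Push lightly and grip nothing; do not open the yellow guard or flip its switch, and leave the loose things on the bench where they lie.

Things in the scene. Friction and masses are not known exactly. Their poses are not given: they have to be found in the camera images.
- red_switch: Grey switch box fixed to the bench, red guard: the forge blower's switch. 90 x 90 mm, face plate (top) 50 mm above the bench; feet to 58 mm either side in y. Origin: centre of its underside. z up; -x is its front (the guard's lip), within 20 degrees of facing along -x of the world; +x has the hinge and a low conduit to x = +100 mm, under 40 mm high.
- red_guard (a joint): Red metal guard, 0 rad = shut; grows as its front swings up and back, stop at 1.5. Hinge along the box's y at x = +30, z = 54 mm (box frame). Tips by its weight (under 1 N), balancing near 1.1 rad: past that it rests open at 1.5, below that it drops shut. Hood open below, 70 mm wide in y, 66 inside; roof 92 mm above the bench, x = -45 to +7. Open: roof stands upright at x = +63, z = 80 to 131 mm, lip edge on top.
- red_lip (a point): Middle of the front edge of the red guard's lip; moves with it. Shut: x = -68, z = 80 mm in the box's frame; open: x = +49, z = 154. Lip 70 mm wide, 3 mm thick, runs back and slightly down to the guard's front skirt at x = -44 mm, z = 76 mm (the hood's lower front edge). It overhangs the box's front by 23 mm, nothing beneath: a finger tilted 30 to 45 degrees forward gets under.
- red_toggle (a joint): Steel toggle under the red guard: 0 rad = off (leans 0.35 to the box's -x), 0.70 = on (leans 0.35 to +x). Turns about the box's y at x = -8, y = 0, z = 50 mm in the box's frame. Snaps over centre at 0.35 and stays at either end; about 3 N at the ball starts it; hard stops at both ends.
- red_bat (a point): Centre of the 12 mm ball at the end of the toggle under the red guard, 22.5 mm from the pivot; its stem is 8 mm thick. Moves with the toggle. Off: x = -16, z = 71 mm in the box's frame.
- yellow_switch: Grey switch box fixed to the bench, yellow guard: the grinder's switch, to be left alone. 90 x 90 mm, face plate (top) 50 mm above the bench; feet to 58 mm either side in y. Origin: centre of its underside. z up; -x is its front (the guard's lip), within 20 degrees of facing along -x of the world; +x has the hinge and a low conduit to x = +100 mm, under 40 mm high.
- yellow_guard (a joint): Yellow metal guard, 0 rad = shut; grows as its front swings up and back, stop at 1.5. Hinge along the box's y at x = +30, z = 54 mm (box frame). Tips by its weight (under 1 N), balancing near 1.1 rad: past that it rests open at 1.5, below that it drops shut. Hood open below, 70 mm wide in y, 66 inside; roof 92 mm above the bench, x = -45 to +7. Open: roof stands upright at x = +63, z = 80 to 131 mm, lip edge on top.
- yellow_lip (a point): Middle of the front edge of the yellow guard's lip; moves with it. Shut: x = -68, z = 80 mm in the box's frame; open: x = +49, z = 154. Lip 70 mm wide, 3 mm thick, runs back and slightly down to the guard's front skirt at x = -44 mm, z = 76 mm (the hood's lower front edge). It overhangs the box's front by 23 mm, nothing beneath: a finger tilted 30 to 45 degrees forward gets under.
- yellow_toggle (a joint): Steel toggle under the yellow guard: 0 rad = off (leans 0.35 to the box's -x), 0.70 = on (leans 0.35 to +x). Turns about the box's y at x = -8, y = 0, z = 50 mm in the box's frame. Snaps over centre at 0.35 and stays at either end; about 3 N at the ball starts it; hard stops at both ends.
- yellow_bat (a point): Centre of the 12 mm ball at the end of the toggle under the yellow guard, 22.5 mm from the pivot; its stem is 8 mm thick. Moves with the toggle. Off: x = -16, z = 71 mm in the box's frame.
- mallet: Wooden mallet lying on the bench: head 52 x 105 x 46, handle along its -x, 23 dia.; origin under the middle of its length (sizes in mm; a bystander, leave where it is).
- file: Flat file lying on the bench, 300 long, wooden handle at its -x end, 26 high; origin under the middle (sizes in mm; a bystander, leave where it is).
- branding_iron: Steel branding iron with wooden handle (-x end), 310 long, 26 high; origin under the middle (sizes in mm; a bystander, leave where it is).
- drum_hoop: Bent-wood drum hoop lying flat, 180 dia., 35 high; origin at its centre on the bench (sizes in mm; a bystander, leave where it is).
- glue_jar: White glue jar with yellow cap, 72 dia., 95 high; origin under its centre (sizes in mm; a bystander, leave where it is).
- tin_mug: Blue enamel mug, 84 dia., 85 high; origin under its centre (sizes in mm; a bystander, leave where it is).
- brush: Hand brush lying on the bench, its length along x; origin on its underside (sizes in mm; a bystander, leave where it is).
- wood_offcut: Dark wood offcut 110 x 50 x 28 high; origin under its centre (sizes in mm; a bystander, leave where it is).

How it is judged:
By the outcome, as a careful person would: the job done as asked, in the order asked, and still so for the second after the job is handed in, with the robot touching nothing.
It also fails if it takes over 51 s, if anything falls off the work surface, if the arm or the gripper's body presses on something with over 40 N, if the wrist force passes 120 N, or if a joint passes its speed limit or range.

## Robot

A 6-joint arm with a two-finger parallel gripper is mounted at the origin on the work surface. World frame = base frame: x ahead of the robot, y to its left, z up, the work surface at z = 0. Lengths are in m, angles in rad, forces in N, time in s.
With the tool pointing down it reaches from about 0.375 to 0.975 m from the base axis. Payload 3.8 kg.
Tool frame: the origin (TCP) lies midway between the tips of the shut fingers; the grasp point (between the pads) lies 19 mm behind it; z points along the fingers, y is the line along which they close (so a half turn about z gives the same grasp; the last joint's range is limited). The gripper opens to 85 mm and grips with 20 to 120 N. Pads are 22 mm wide; open, the fingers measure 114 mm over their backs; the gripper's body (76 mm by 85 mm) begins 54 mm behind the grasp point. The pads swing forward as they close: fully open they stand 13 mm farther back than shut.
Start: joints at [-0.037, 0.264, 1.604, -0, 1.274, -0.037], TCP at [0.675, -0, 0.231] pointing down, gripper open.
Joint ranges: [-2.63, 2.63], [-0.94, 2.18], [0.31, 2.57], [-1.31, 4.45], [0, 2.66], [-2.55, 2.55]. Speed limits (rad/s): [2.57, 2.57, 3.14, 3.14, 3.14, 3.14].

## Interface

Orientations are given as a rotation vector (axis times angle).
In Python, from workcell import sensors, viewer, job gives the robot as it stands.
- The arm moves only by the shell command python3 -m inch 'ROWS' [FORCE]. ROWS is JSON, one flat list of numbers, 7 for each row, row after row: the shift along the tool's x, y, z in mm, then the turn, a rotation vector about the tool's x, y, z in degrees, then the finger opening in mm, from 0 to 85.4. A call has exactly 8 rows; each row shifts and turns the commanded pose from where the row before left it, along the tool's axes as they then stand; what a row does not reach is not made up. A row lasts 1/10 s, in which the tool goes at most 50 mm and 8.59 degrees, less where a joint would pass 70% of its speed; a pose out of reach is approached as far as the arm can. A call is refused whole if a number of a shift passes 50 or a number of a turn 8.59, either way. A call with a gripper value outside its range is refused whole. The fingers move at their own pace and stop on an object; FORCE is the grip in N (left out, the last holds). Time passes only in rows, so rows that do not move let the fingers close, or fill a call up. It gives the time, the measured TCP pose, the force, the opening and the grip force at its end, in the units of the state.
- sensors.read_state(): the state, without advancing time (a new reading comes with each control period).
- viewer.read_camera(name): name is "scene" or "side" or "wrist"; returns the picture (420x560x3 uint8, red, green, blue); there is no depth.
- viewer.camera_params(name): a dict with "K" (3x3 intrinsics, pixels), "world_to_cam" (4x4, takes a point from world to camera coordinates). Camera axes: x right, y down, z forward; pixel columns grow to the right and rows downward; lengths in m; the calibration is good to about 2 mm. A picture is of the moment at which its call begins: read the wrist's pose just before it. camera_params takes no time and is no camera call; for the wrist camera it gives the pose at the moment of the call.
- job.finish_job(): hands the job in; it is judged then, once.
The state is a dict: "time": time; "q": joint angles; "joint_vel": joint speeds; "joint_torque": joint torques, N m; "tool_pos": TCP position; "tcp_rot": TCP orientation; "wrist_force": force on the tool from outside, world axes, zero at the start; "torque": the same for the moment, N m; "width": opening from 0.0 (shut) to 1.0 (fully open); "grip_force": force on a finger pad.
Only numpy, scipy, OpenCV 4.12 (cv2) and the standard library are available. Lean on these libraries where they do the work, as an engineer would, in place of code of your own. Each camera call takes 0.05 s, during which the arm holds its last target. There are 200 camera calls.

## Working session

There is one attempt and no reset: what is moved stays moved. The work goes in short steps, Python scripts to look and compute and a shell command to move; the robot and the scene stay as the last step left them, time stands still between calls to the robot, and variables do not carry over. Pictures are saved under pics/ and viewed, at most 10 in all, crops included, and the job is handed in when it is done.

```bash
ls; mkdir -p pics; python3 - <<'E'
from workcell import sensors, viewer
import cv2
s=sensors.read_state();print(s['time'],s['tool_pos'],s['tcp_rot'],s['width'])
for n in("scene","side"):
    cv2.imwrite(f'pics/{n}0.png',viewer.read_camera(n)[:,:,::-1])
E
```

```text
pics
0.0 [ 6.74270257e-01 -2.09774673e-05  2.29954949e-01] [-2.22032049 -2.22027039  0.00245603] 1.002080883340763
```

View pics/scene0.png

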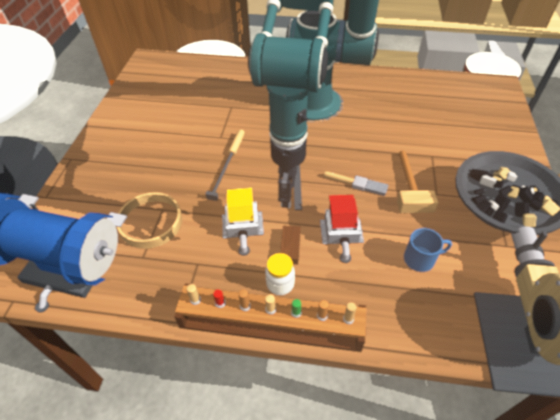

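View pics/side0.png

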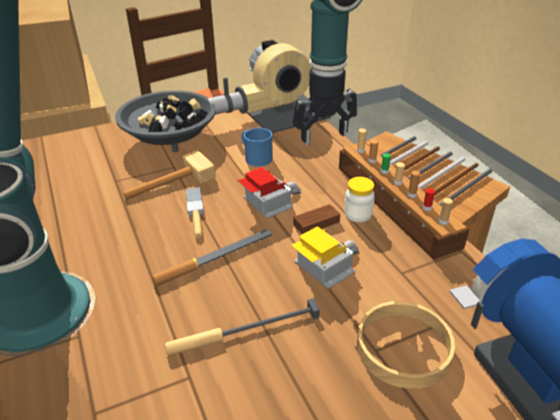

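The scene view shows the red switch near pixel (343,215) and the yellow one near (242,212). The side view shows red near (268,190) and yellow near (323,255). I'll enlarge the red one in both views.

```bash
python3 - <<'E'
from workcell import viewer
import cv2,numpy as np
a=cv2.imread('pics/scene0.png')[180:270,310:380];b=cv2.imread('pics/side0.png')[155:225,230:310]
A=cv2.resize(a,None,fx=5,fy=5,interpolation=2);B=cv2.resize(b,None,fx=5,fy=5,interpolation=2)
c=np.zeros((450,750,3),np.uint8);c[:450,:350]=A;c[:350,350:750]=B
cv2.imwrite('pics/crop0.png',c)
for n in("scene","side","wrist"):
    p=viewer.camera_params(n);print(n,p['K'][0],p['K'][1]);print(np.round(p['world_to_cam'],3))
E
```

```text
scene [426.05864314   0.         285.99543264] [  0.         426.05864314 206.34110253]
[[-0.136  0.991 -0.004  0.096]
 [ 0.762  0.102 -0.64  -0.393]
 [-0.633 -0.09  -0.769  1.608]
 [ 0.     0.     0.     1.   ]]
side [518.77738372   0.         282.4472083 ] [  0.         518.77738372 205.83429552]
[[ 0.906 -0.424 -0.008 -0.513]
 [-0.258 -0.535 -0.804  0.219]
 [ 0.337  0.731 -0.594  1.088]
 [ 0.     0.     0.     1.   ]]
wrist [314.42268143   0.         283.64912203] [  0.         314.42268143 215.01192759]
[[ 1.    -0.    -0.002 -0.673]
 [ 0.    -0.957  0.29  -0.038]
 [-0.002 -0.29  -0.957  0.381]
 [ 0.     0.     0.     1.   ]]
```

View pics/crop0.png

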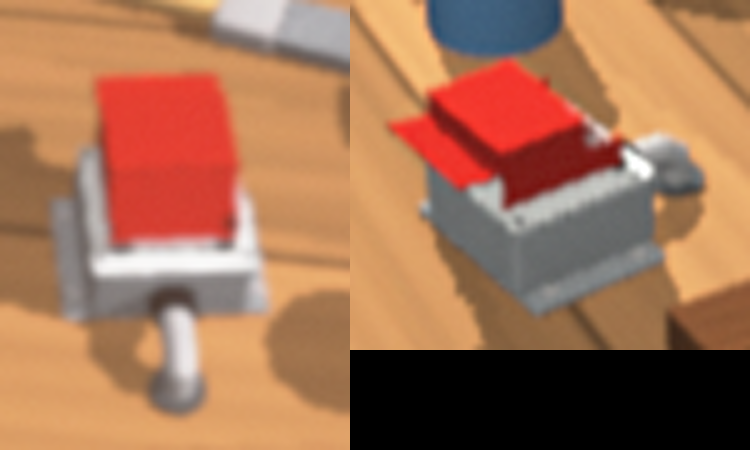

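The crop shows the lip corners, roof corners and box top corners clearly enough to fit the pose. I'll fit x, y and yaw.

```bash
cat > h.py <<'E'
import numpy as np
from workcell import viewer,sensors
from scipy.optimize import least_squares
from scipy.spatial.transform import Rotation as R
def proj(n,P):
    p=viewer.camera_params(n);T=np.array(p['world_to_cam']);c=np.asarray(P)@T[:3,:3].T+T[:3,3]
    u=c@np.array(p['K']).T;return u[:,:2]/u[:,2:]
def b2w(v,P):
    P=np.asarray(P,float)/1000;c,s=np.cos(v[2]),np.sin(v[2])
    return np.c_[v[0]+c*P[:,0]-s*P[:,1],v[1]+s*P[:,0]+c*P[:,1],P[:,2]]
def where(v):
    s=sensors.read_state();p=s['tool_pos'];c,sn=np.cos(v[2]),np.sin(v[2]);d=np.array(p)-[v[0],v[1],0]
    z=R.from_rotvec(s['tcp_rot']).as_matrix()
    B=np.array([[c,sn,0],[-sn,c,0],[0,0,1]])
    print('t',s['time'],'tcp box mm',np.round(1000*B@d,1),'F',np.round(s['wrist_force'],1),'w',round(s['width'],2));print('tool axes in box (cols)\n',np.round(B@z,3))
E
python3 - <<'E'
from h import *
S=[(-68,-35,80,252.6,192.6),(-68,35,80,238,180),(-45,-45,50,263.4,200.6),(45,-45,50,290.4,191),(-45,-35,92,260.6,186),(-45,35,92,245.6,173.6),(7,35,92,262,167),(7,-35,92,276.6,180)]
C=[(-45,-35,92,329.4,195.4),(-45,35,92,353.6,195),(7,-35,92,331.4,213.6),(7,35,92,357.2,212.6),(45,-45,50,328.6,233),(45,45,50,360.4,232.4)]
S=np.array(S);C=np.array(C)
f=lambda v:np.r_[(proj('side',b2w(v,S[:,:3]))-S[:,3:]).ravel(),(proj('scene',b2w(v,C[:,:3]))-C[:,3:]).ravel()]
r=least_squares(f,[.75,.15,0],loss='soft_l1');print(r.x,np.degrees(r.x[2]));print(np.round(f(r.x).reshape(-1,2),1))
print(np.round(b2w(r.x,[(-68,0,80)]),3)); where(r.x)
E
```

```text
[0.58950002 0.1411154  0.18877553] 10.816041139140644
[[-0.2  0.1]
 [-0.6  0.2]
 [-0.7  0.6]
 [ 0.9 -1.9]
 [-0.7 -0.4]
 [-0.9 -0.3]
 [-0.5 -0.1]
 [ 0.3 -1.3]
 [-0.8  3.2]
 [ 0.2  2.6]
 [-0.5 -0.4]
 [-0.5 -0.5]
 [-0.9  1. ]
 [ 0.3  0.2]]
[[0.523 0.128 0.08 ]]
t 0.1 tcp box mm [  56.8 -154.5  230. ] F [ 0.7 -0.9 -0.3] w 1.0
tool axes in box (cols)
 [[ 0.188  0.982 -0.002]
 [ 0.982 -0.188  0.   ]
 [ 0.    -0.002 -1.   ]]
```

```bash
python3 -m inch '[15,-25,0,0,0,0,0, 15,-25,0,0,0,0,0, 15,-25,0,0,0,0,0, 15,-25,0,0,0,0,0, 15,-25,0,0,0,0,0, 15,-25,0,0,0,0,0, 15,-25,0,0,0,0,0, 15,-25,0,0,0,0,0]' 20
python3 -m inch '[0,0,0,0,0,-5.4,0, 0,0,0,0,0,-5.4,0, 0,0,0,-8,0,0,0, 0,0,0,-8,0,0,0, 0,0,0,-8,0,0,0, 0,0,0,-8,0,0,0, 0,0,0,-8,0,0,0, 0,0,0,0,0,0,0]' 20
python3 - <<'E'
from h import *
import cv2
S=[(-68,-35,80,252.6,192.6),(-68,35,80,238,180),(-45,-45,50,263.4,200.6),(45,-45,50,290.4,191),(-45,-35,92,260.6,186),(-45,35,92,245.6,173.6),(7,35,92,262,167),(7,-35,92,276.6,180)]
C=[(7,-35,92,331.4,213.6),(7,35,92,357.2,212.6),(45,-45,50,328.6,233),(45,45,50,360.4,232.4)]
S=np.array(S);C=np.array(C)
f=lambda v:np.r_[(proj('side',b2w(v,S[:,:3]))-S[:,3:]).ravel(),(proj('scene',b2w(v,C[:,:3]))-C[:,3:]).ravel()]
r=least_squares(f,[.59,.14,.19],loss='soft_l1');print(r.x,np.degrees(r.x[2]));where(r.x)
W=viewer.read_camera('wrist');cv2.imwrite('pics/w1.png',W[:,:,::-1])
G=[(-68,-35,80),(-68,35,80),(-45,-35,92),(-45,35,92),(7,-35,92),(7,35,92),(45,45,50),(-45,45,50)]
print(np.round(proj('wrist',b2w(r.x,G))))
E
```

```text
time: 0.9
tool_pos: [0.4735, 0.1204, 0.2307]
tcp_rot: [-2.221, -2.221, 0.001]
wrist_force: [-0.6, 0.9, 0.1]
width: -0.001
grip_force: 0.0
time: 1.7
tool_pos: [0.4679, 0.1187, 0.2222]
tcp_rot: [1.664, 2.013, 0.719]
wrist_force: [-0.3, -0.1, -2.3]
width: 0.0
grip_force: 0.0
[0.59001989 0.14110638 0.18903249] 10.830763962318118
t 1.7 tcp box mm [-124.2    0.9  222.2] F [-0.3 -0.1 -2.3] w 0.0
tool axes in box (cols)
 [[ 0.     0.773  0.634]
 [ 1.    -0.    -0.   ]
 [-0.     0.634 -0.773]]
[[230. 236.]
 [226. 165.]
 [256. 234.]
 [254. 164.]
 [295. 223.]
 [295. 160.]
 [296. 145.]
 [230. 150.]]
```

View pics/w1.png

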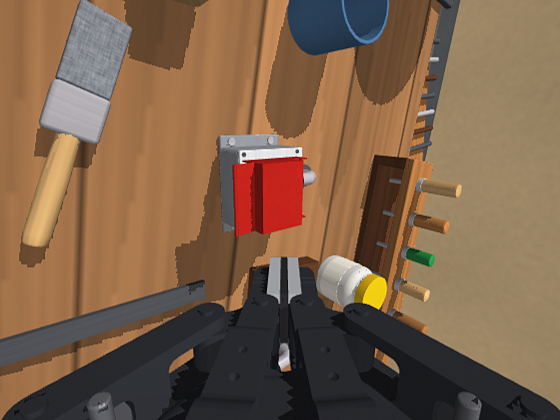

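The wrist view shows the red lip edge at u≈236, v 165–234, and the roof front edge at u≈263. The arm was still settling, so I'll detect the red region again now that it's at rest and refit.

```bash
python3 - <<'E'
from h import *
import cv2
print(viewer.read_camera('wrist').mean());v=[0.59001989,0.14110638,0.18903249]
where(v)
W=viewer.read_camera('wrist')
hsv=cv2.cvtColor(W,cv2.COLOR_RGB2HSV)
m=((hsv[...,0]<6)|(hsv[...,0]>174))&(hsv[...,1]>180)&(hsv[...,2]>80)
n,l,st,_=cv2.connectedComponentsWithStats(m.astype(np.uint8));i=1+st[1:,4].argmax();print(st[i])
for r in range(160,240,8):
    c=np.where(l[r]==i)[0]; print(r,c.min() if len(c) else '',c.max() if len(c) else '', end=' | ')
G=[(-68,-35,80),(-68,35,80),(-45,-35,92),(-45,35,92),(7,-35,92),(7,35,92)]
print(np.round(proj('wrist',b2w(v,G)),1))
# wrist meas
p=viewer.camera_params('wrist')
cv2.imwrite('pics/w1c.png',cv2.resize(W[140:300,200:340,::-1],None,fx=4,fy=3.7))
E
```

```text
98.88729166666667
t 1.8 tcp box mm [-117.7    0.9  230.7] F [1.2 0.3 0.4] w -0.0
tool axes in box (cols)
 [[ 0.     0.768  0.641]
 [ 1.    -0.    -0.   ]
 [-0.     0.641 -0.768]]
[ 221  157   75   80 4935]
160 235 290 | 168 221 291 | 176 221 291 | 184 222 291 | 192 222 290 | 200 222 290 | 208 223 290 | 216 223 294 | 224 223 288 | 232 224 258 | [[220.3 235.3]
 [215.8 164.5]
 [246.5 233.3]
 [243.9 163.6]
 [285.7 222.8]
 [285.8 159.3]]
```

View pics/w1c.png

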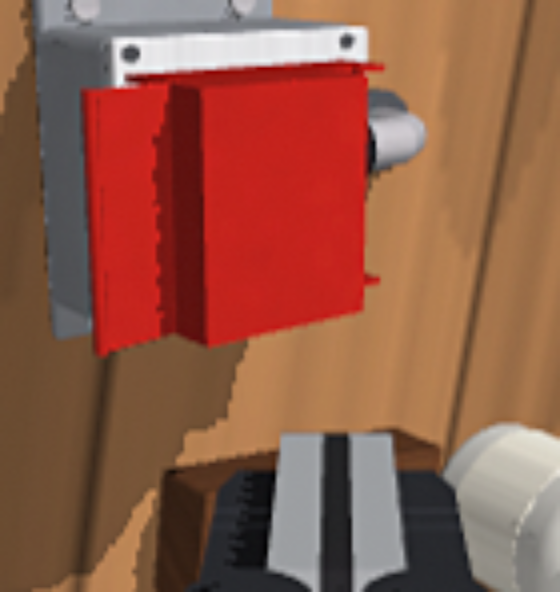

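The crop puts the lip corners at (225,235) and (221.5,164) and the roof corners at (252,233), (251,162), (291,224) and (291.5,158). I'll do a joint refit.

```bash
cat >> h.py <<'E'
V=np.array([.59,.141,.189])
E
python3 - <<'E'
from h import *
S=[(-68,-35,80,252.6,192.6),(-68,35,80,238,180),(-45,-45,50,263.4,200.6),(45,-45,50,290.4,191),(-45,-35,92,260.6,186),(-45,35,92,245.6,173.6),(7,35,92,262,167),(7,-35,92,276.6,180)]
C=[(7,-35,92,331.4,213.6),(7,35,92,357.2,212.6),(45,-45,50,328.6,233),(45,45,50,360.4,232.4)]
W=[(-68,-35,80,225,235.1),(-68,35,80,221.5,164.3),(-45,-35,92,252,233),(-45,35,92,251,161.6),(7,-35,92,290.7,223.8),(7,35,92,291.5,158.4)]
D=dict(side=np.array(S),scene=np.array(C),wrist=np.array(W))
def fit(ns):
    f=lambda v:np.concatenate([(proj(n,b2w(v,D[n][:,:3]))-D[n][:,3:]).ravel() for n in ns])
    r=least_squares(f,V,loss='soft_l1');print(ns,np.round(r.x,4),np.round(np.abs(f(r.x)).mean(),2));return r.x,f
for ns in(['side'],['wrist'],['scene'],['side','scene','wrist']):v,f=fit(ns)
print(np.round(f(v).reshape(-1,2),1));where(v)
u=viewer.camera_params('wrist');print(np.round(proj('wrist',[sensors.read_state()['tool_pos']]),1))
E
```

```text
['side'] [0.5901 0.139  0.1705] 0.5
['wrist'] [0.5968 0.1413 0.1782] 0.89
['scene'] [0.5889 0.1426 0.1735] 0.43
['side', 'scene', 'wrist'] [0.5947 0.1417 0.1826] 1.24
[[ 1.4 -0.6]
 [ 1.2 -0.5]
 [ 0.9 -0.1]
 [ 2.6 -2.4]
 [ 1.  -1. ]
 [ 0.9 -0.9]
 [ 1.3 -0.7]
 [ 2.  -1.8]
 [-0.5  1.1]
 [-0.3  1.1]
 [-1.   2.5]
 [ 0.4  1.8]
 [-0.7 -1. ]
 [-0.9 -0.5]
 [-1.8 -0.7]
 [-2.7  1.6]
 [-1.9 -1.5]
 [-2.1  0.8]]
t 1.85 tcp box mm [-120.4    0.4  233.3] F [0.3 0.4 0.7] w 0.0
tool axes in box (cols)
 [[-0.006  0.766  0.643]
 [ 1.     0.005  0.004]
 [ 0.     0.643 -0.766]]
[[282.2 271.5]]
```

```bash
sed -i 's/^V=.*/V=np.array([.592,.141,.178])/' h.py
python3 -m inch '[0,-15,19,0,0,0,0, 0,-15,19,0,0,0,0, 0,-15,19,0,0,0,0, 0,-15,19,0,0,0,0, 0,-15,19,0,0,0,0, 0,-15,19,0,0,0,0, 0,-18,20,0,0,0,0, 0,0,0,0,0,0,0]'
python3 - <<'E'
from h import *
viewer.read_camera('side');where(V)
E
```

```text
time: 2.65
tool_pos: [0.4994, 0.1266, 0.0648]
tcp_rot: [1.672, 2.021, 0.704]
wrist_force: [0.1, -0.3, -0.9]
width: 0.0
grip_force: 0.0
t 2.7 tcp box mm [-93.4   2.2  66.4] F [-0.6  0.4  0.1] w 0.0
tool axes in box (cols)
 [[-0.01   0.78   0.625]
 [ 1.     0.009  0.004]
 [-0.003  0.625 -0.781]]
```

```bash
python3 -m inch '[0,-6,5,0,0,0,0, 0,3,4,0,0,0,0, -1,4,3,0,0,0,0, -1,4,3,0,0,0,0, 0,4,3,0,0,0,0, 0,4,3,0,0,0,0, 0,0,0,0,0,0,0, 0,0,0,0,0,0,0]'
python3 - <<'E'
from h import *
import cv2
viewer.read_camera('side');where(V)
W=viewer.read_camera('wrist');S=viewer.read_camera('side')
c=np.zeros((420,800,3),np.uint8);c[:,:400]=W[:,100:500,::-1];c[:400,400:]=cv2.resize(S[130:230,210:310,::-1],(400,400),interpolation=2)
cv2.imwrite('pics/w2.png',c)
E
```

```text
time: 3.5
tool_pos: [0.5248, 0.1297, 0.0608]
tcp_rot: [1.67, 2.017, 0.71]
wrist_force: [0.2, -0.7, -0.4]
width: 0.003
grip_force: 0.1
t 3.55 tcp box mm [-68.6   0.8  60.4] F [ 0.5 -0.7 -0.5] w 0.0
tool axes in box (cols)
 [[-0.009  0.779  0.627]
 [ 1.     0.008  0.005]
 [-0.001  0.627 -0.779]]
```

View pics/w2.png

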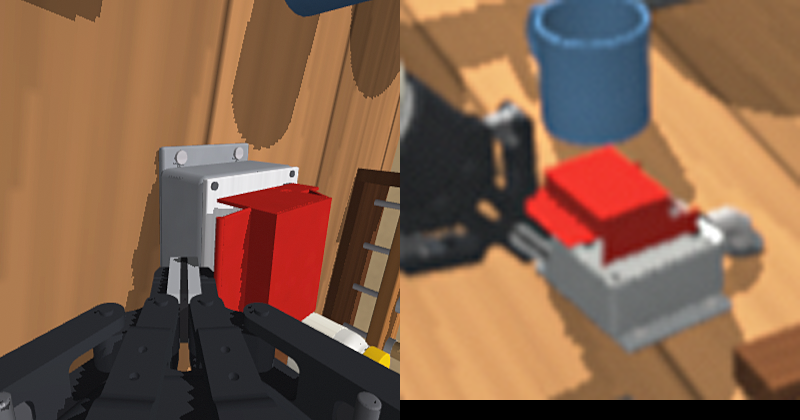

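The wrist view shows the fingertip at (185,258), just below and left of the lip edge (217,220–310) and within its span. The side view shows the tip under the lip against the box front, with no contact force. Now I'll lift along an arc.

```bash
python3 -m inch '[0,4.5,-4,0,0,0,0, 0,4.5,-4,0,0,0,0, 0,4.5,-4,0,0,0,0, 0,5,-2.4,0,0,0,0, 0,5,-2.4,0,0,0,0, 0,5,-2.4,0,0,0,0, 0,5,-2.4,0,0,0,0, 0,5,-2.4,0,0,0,0]'
python3 - <<'E'
from h import *
import cv2
where(V)
W=viewer.read_camera('wrist');S=viewer.read_camera('side')
c=np.zeros((420,800,3),np.uint8);c[:,:400]=W[:,100:500,::-1];c[:400,400:]=cv2.resize(S[130:230,210:310,::-1],(400,400),interpolation=2)
cv2.imwrite('pics/w3.png',c)
E
```

```text
time: 4.45
tool_pos: [0.5384, 0.1324, 0.1026]
tcp_rot: [1.671, 2.018, 0.708]
wrist_force: [0.1, 0.6, -0.0]
width: -0.002
grip_force: 0.1
t 4.45 tcp box mm [-54.2   1.  102.6] F [ 0.1  0.6 -0. ] w -0.0
tool axes in box (cols)
 [[-0.009  0.78   0.626]
 [ 1.     0.008  0.005]
 [-0.001  0.626 -0.78 ]]
```

View pics/w3.png

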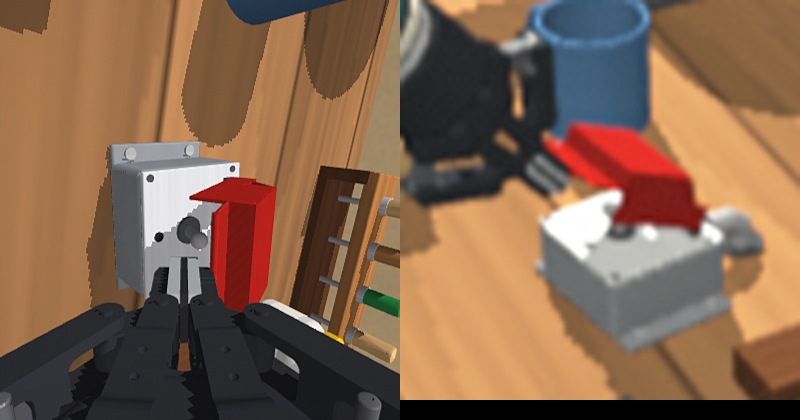

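The guard is about 30° up, resting on the fingertip, and the toggle is visible. I'll continue along the arc.

```bash
python3 -m inch '[0,6.4,-0.8,0,0,0,0, 0,6.4,-0.8,0,0,0,0, 0,6.4,-0.8,0,0,0,0, 0,6.4,-0.8,0,0,0,0, 0,6.7,2,0,0,0,0, 0,6.7,2,0,0,0,0, 0,6.7,2,0,0,0,0, 0,6.7,2,0,0,0,0]'
python3 -m inch '[0,4,2.4,0,0,0,0, 0,4,2.4,0,0,0,0, 0,4,2.4,0,0,0,0, 0,4,2.4,0,0,0,0, 0,4,2.4,0,0,0,0, 0,4,2.4,0,0,0,0, 0,4,2.4,0,0,0,0, 0,0,0,0,0,0,0]'
python3 - <<'E'
from h import *
import cv2
where(V)
W=viewer.read_camera('wrist');S=viewer.read_camera('side')
c=np.zeros((420,800,3),np.uint8);c[:,:400]=W[:,100:500,::-1];c[:400,400:]=cv2.resize(S[130:230,210:310,::-1],(400,400),interpolation=2)
cv2.imwrite('pics/w4.png',c)
E
```

```text
time: 5.35
tool_pos: [0.5819, 0.1406, 0.1314]
tcp_rot: [1.671, 2.018, 0.708]
wrist_force: [0.2, 0.1, 0.2]
width: -0.001
grip_force: 0.1
time: 6.15
tool_pos: [0.614, 0.1467, 0.1362]
tcp_rot: [1.67, 2.018, 0.709]
wrist_force: [-0.3, -0.8, 0.2]
width: 0.002
grip_force: 0.0
t 6.15 tcp box mm [ 22.6   1.7 136.2] F [-0.3 -0.8  0.2] w 0.0
tool axes in box (cols)
 [[-0.009  0.779  0.627]
 [ 1.     0.008  0.005]
 [-0.001  0.627 -0.779]]
```

View pics/w4.png

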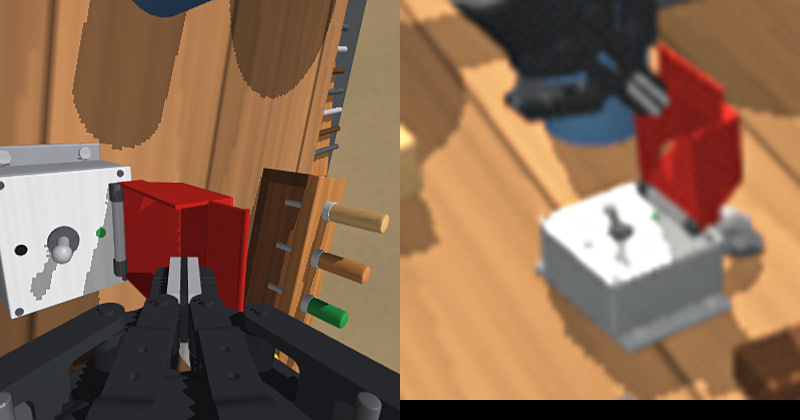

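The guard stands open at its stop, and the toggle leans towards the robot (off). I'll back off, reduce the tilt to about 17°, and come down in front of the toggle.

```bash
python3 -m inch '[-1.5,-12.8,-10.3,0,0,0,0, 0,-12.8,-10.3,0,0,0,0, 0,-12.8,-10.3,0,0,0,0, 0,-12.8,-10.3,0,0,0,0, 0,-12.8,-10.3,0,0,0,0, 0,0,0,7.4,0,0,0, 0,0,0,7.4,0,0,0, 0,0,0,7.4,0,0,0]'
python3 -m inch '[0,0,0,0,0,0,0, 0,0,0,0,0,0,0, 0,-3,10,0,0,0,0, 0,-3,10,0,0,0,0, 0,-3,10,0,0,0,0, 0,-3,10,0,0,0,0, 0,-3,10,0,0,0,0, 0,0,0,0,0,0,0]'
python3 - <<'E'
from h import *
viewer.read_camera('side');where(V)
E
```

```text
time: 7.05
tool_pos: [0.5318, 0.1297, 0.1365]
tcp_rot: [1.876, 2.266, 0.324]
wrist_force: [1.3, -0.3, 0.2]
width: -0.004
grip_force: 0.0
time: 7.85
tool_pos: [0.5306, 0.1293, 0.081]
tcp_rot: [1.876, 2.266, 0.323]
wrist_force: [-1.6, 0.6, 0.1]
width: 0.001
grip_force: 0.0
t 7.9 tcp box mm [-61.6  -0.6  82.1] F [-0.9  0.2 -0.8] w -0.0
tool axes in box (cols)
 [[-0.009  0.959  0.282]
 [ 1.     0.009  0.001]
 [-0.001  0.282 -0.959]]
```

```bash
python3 -m inch '[0,1.4,5.9,0,0,0,0, 0,1.4,5.9,0,0,0,0, 0,1.4,5.9,0,0,0,0, 0,1.4,5.9,0,0,0,0, 0,2.9,0.8,0,0,0,0, 0,2.9,0.8,0,0,0,0, 0,2.9,0.8,0,0,0,0, 0,2.9,0.8,0,0,0,0]'
python3 -m inch '[0,2.9,0.8,0,0,0,0, 0,2.9,0.8,0,0,0,0, 0,0,0,0,0,0,0, 0,0,0,0,0,0,0, 0,0,0,0,0,0,0, 0,0,0,0,0,0,0, 0,0,0,0,0,0,0, 0,0,0,0,0,0,0]'
python3 -c "from h import *;where(V)"
```

```text
time: 8.7
tool_pos: [0.5568, 0.1342, 0.0632]
tcp_rot: [1.874, 2.263, 0.328]
wrist_force: [-0.4, 0.5, 0.7]
width: 0.002
grip_force: 0.0
time: 9.5
tool_pos: [0.562, 0.1352, 0.0629]
tcp_rot: [1.874, 2.263, 0.327]
wrist_force: [-2.1, 0.5, 2.7]
width: -0.001
grip_force: 1.6
t 9.5 tcp box mm [-30.6  -0.4  62.9] F [-2.1  0.5  2.7] w -0.0
tool axes in box (cols)
 [[-0.009  0.959  0.285]
 [ 1.     0.009  0.001]
 [-0.001  0.285 -0.959]]
```

```bash
python3 -m inch '[0,3,-0.2,0,0,0,0, 0,2.9,0.6,0,0,0,0, 0,0,0,0,0,0,0, 0,0,0,0,0,0,0, 0,0,0,0,0,0,0, 0,0,0,0,0,0,0, 0,0,0,0,0,0,0, 0,0,0,0,0,0,0]'
python3 -c "from h import *;where(V)"
```

```text
time: 10.3
tool_pos: [0.5677, 0.1363, 0.0641]
tcp_rot: [1.874, 2.263, 0.327]
wrist_force: [-1.0, -0.5, 0.2]
width: -0.002
grip_force: 0.0
t 10.3 tcp box mm [-24.8  -0.3  64.1] F [-1.  -0.5  0.2] w -0.0
tool axes in box (cols)
 [[-0.009  0.959  0.285]
 [ 1.     0.009  0.001]
 [-0.001  0.285 -0.959]]
```

```bash
python3 -m inch '[0,2.9,0.7,0,0,0,0, 0,2.9,0.8,0,0,0,0, 0,0,0,0,0,0,0, 0,0,0,0,0,0,0, 0,0,0,0,0,0,0, 0,0,0,0,0,0,0, 0,0,0,0,0,0,0, 0,0,0,0,0,0,0]'
python3 - <<'E'
from h import *
import cv2
where(V)
W=viewer.read_camera('wrist');S=viewer.read_camera('side')
c=np.zeros((420,800,3),np.uint8);c[:,:400]=W[:,100:500,::-1];c[:400,400:]=cv2.resize(S[130:230,210:310,::-1],(400,400),interpolation=2)
cv2.imwrite('pics/w5.png',c)
E
```

```text
time: 11.1
tool_pos: [0.5737, 0.1374, 0.0645]
tcp_rot: [1.874, 2.263, 0.328]
wrist_force: [-0.7, 0.0, 0.7]
width: 0.004
grip_force: 0.0
t 11.1 tcp box mm [-18.7  -0.2  64.5] F [-0.7  0.   0.7] w 0.0
tool axes in box (cols)
 [[-0.009  0.959  0.285]
 [ 1.     0.009  0.001]
 [-0.001  0.285 -0.959]]
```

View pics/w5.png

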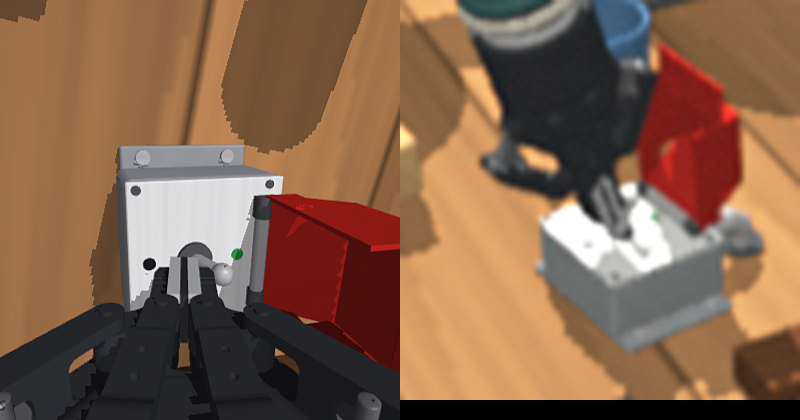

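The wrist view shows the ball at (322,273) in the full frame, leaning towards the hinge, with the guard still open. I'll check that against the projection, then retreat upwards.

```bash
python3 -c "
from h import *
print(proj('wrist',b2w(V,[(-16,0,71),(-8,0,72.5),(0,0,71)])))"
python3 -m inch '[0,-9.6,-2.8,0,0,0,0, 0,-9.6,-2.8,0,0,0,0, 0,-9.6,-2.8,0,0,0,0, 0,6.3,-21,0,0,0,0, 0,6.3,-21,0,0,0,0, 0,6.3,-21,0,0,0,0, 0,6.3,-21,0,0,0,0, 0,6.3,-21,0,0,0,0]'
python3 -m inch '[0,6.3,-21,0,0,0,0, 0,6.3,-21,0,0,0,0, 0,0,0,5.5,0,0,0, 0,0,0,5.5,0,0,0, 0,0,0,5.5,0,0,0, 0,0,0,0,0,0,0, 0,0,0,0,0,0,0, 0,0,0,0,0,0,0]'
python3 - <<'E'
from h import *
where(V)
E
```

```text
[[292.91269744 276.21833321]
 [309.23773609 275.5401664 ]
 [322.97805089 272.17687706]]
time: 12.0
tool_pos: [0.5433, 0.1319, 0.1746]
tcp_rot: [1.874, 2.263, 0.327]
wrist_force: [-0.5, -1.0, -0.1]
width: 0.004
grip_force: 0.0
time: 12.8
tool_pos: [0.5434, 0.132, 0.2173]
tcp_rot: [2.003, 2.418, -0.0]
wrist_force: [-0.1, -0.0, -0.1]
width: 0.0
grip_force: 0.0
t 12.8 tcp box mm [-49.4  -0.3 217.3] F [-0.1 -0.  -0.1] w 0.0
tool axes in box (cols)
 [[-0.009  1.     0.001]
 [ 1.     0.009 -0.001]
 [-0.001  0.001 -1.   ]]
```

The toggle is on: seen at (322,273), predicted (323,272). Next, over the guard and down behind it.

```bash
python3 -m inch '[0,22,0,0,0,0,0, 0,22,0,0,0,0,0, 0,22,0,0,0,0,0, 0,22,0,0,0,0,0, 0,22,0,0,0,0,0, 0,22,0,0,0,0,0, 0,22,0,0,0,0,0, 0,0,0,0,0,0,0]'
python3 -m inch '[0,0,0,0,0,0,0, 0,0,17,0,0,0,0, 0,0,17,0,0,0,0, 0,0,17,0,0,0,0, 0,0,17,0,0,0,0, 0,0,17,0,0,0,0, 0,0,14,0,0,0,0, 0,0,0,0,0,0,0]'
python3 - <<'E'
from h import *
where(V)
E
```

```text
time: 13.6
tool_pos: [0.6969, 0.161, 0.2178]
tcp_rot: [2.002, 2.417, 0.002]
wrist_force: [0.1, 0.8, 0.3]
width: -0.001
grip_force: 0.0
time: 14.4
tool_pos: [0.6939, 0.1603, 0.115]
tcp_rot: [-2.003, -2.418, 0.007]
wrist_force: [-0.7, -0.3, -0.9]
width: -0.003
grip_force: 0.0
t 14.4 tcp box mm [103.7   0.9 115. ] F [-0.7 -0.3 -0.9] w -0.0
tool axes in box (cols)
 [[-0.009  1.    -0.005]
 [ 1.     0.009 -0.002]
 [-0.001 -0.005 -1.   ]]
```

```bash
python3 -m inch '[0,-5,0,0,0,0,0, 0,-5,0,0,0,0,0, 0,-5,0,0,0,0,0, 0,-5,0,0,0,0,0, 0,-5,0,0,0,0,0, 0,-5,0,0,0,0,0, 0,-5,0,0,0,0,0, 0,-5,0,0,0,0,0]'
python3 -m inch '[0,-5,0,0,0,0,0, 0,-5,0,0,0,0,0, 0,-5,0,0,0,0,0, 0,-5,0,0,0,0,0, 0,-5,0,0,0,0,0, 0,-5,0,0,0,0,0, 0,-5,0,0,0,0,0, 0,-5,0,0,0,0,0]'
python3 -m inch '[0,0,0,0,0,0,0, 0,0,0,0,0,0,0, 0,0,-15,0,0,0,0, 0,0,-20,0,0,0,0, 0,0,-20,0,0,0,0, 0,0,-20,0,0,0,0, 0,0,-20,0,0,0,0, 0,0,0,0,0,0,0]'
python3 - <<'E'
from h import *
import cv2
where(V)
W=viewer.read_camera('wrist');S=viewer.read_camera('side')
c=np.zeros((420,800,3),np.uint8);c[:,:400]=W[:,100:500,::-1];c[:400,400:]=cv2.resize(S[130:230,210:310,::-1],(400,400),interpolation=2)
cv2.imwrite('pics/w6.png',c)
E
```

```text
time: 15.2
tool_pos: [0.6565, 0.1532, 0.1191]
tcp_rot: [2.003, 2.418, 0.0]
wrist_force: [0.7, -0.4, 0.4]
width: -0.002
grip_force: 0.2
time: 16.0
tool_pos: [0.6169, 0.1457, 0.1188]
tcp_rot: [2.003, 2.418, -0.001]
wrist_force: [-0.4, 0.0, -0.5]
width: 0.001
grip_force: 0.0
time: 16.8
tool_pos: [0.6202, 0.1465, 0.2192]
tcp_rot: [1.999, 2.414, 0.01]
wrist_force: [0.6, 0.5, -0.2]
width: 0.003
grip_force: 0.0
t 16.8 tcp box mm [ 28.8   0.5 219.2] F [ 0.6  0.5 -0.2] w 0.0
tool axes in box (cols)
 [[-0.009  1.     0.009]
 [ 1.     0.009 -0.001]
 [-0.001  0.009 -1.   ]]
```

View pics/w6.png

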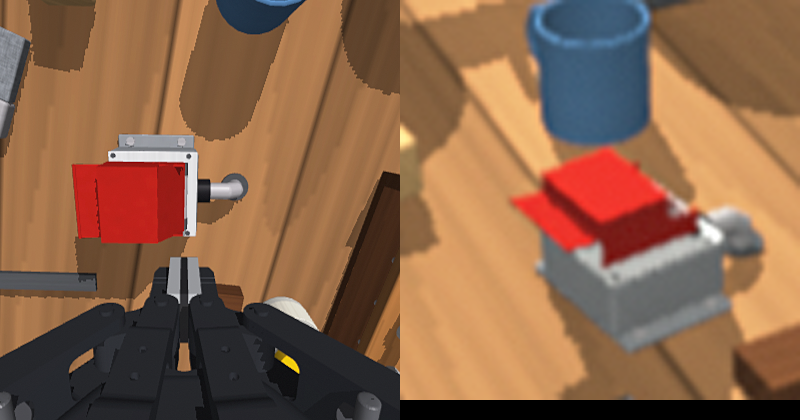

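Both views show the red guard shut flat on the box, with the gripper clear above it. Handing in.

```bash
python3 -c "
from workcell import job;print(job.finish_job())"
```

```text
the job is handed in; nothing more can be done
None
```

The forge blower is started and the job handed in after about 17 s: I lifted the red guard, flipped the toggle to on (camera-checked while the guard was up) and let the guard drop shut, with nothing gripped and no loose item or the yellow switch approached.

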